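Bed the mosaic medallion with the guarded bench press

ROBOT

A 6-joint arm with a two-finger parallel gripper is mounted at the origin on the work surface. World frame = base frame: x ahead of the robot, y to its left, z up, the work surface at z = 0. Lengths are in m, angles in rad, forces in N, time in s.
With the tool pointing down it reaches from about 0.35 to 0.775 m from the base axis. Payload 5.5 kg.
Tool frame: the origin (TCP) lies midway between the tips of the shut fingers; the grasp point (between the pads) lies 19 mm behind it; z points along the fingers, y is the line along which they close (so a half turn about z gives the same grasp; the last joint's range is limited). The gripper opens to 85 mm and grips with 20 to 120 N. Pads are 22 mm wide; open, the fingers measure 114 mm over their backs; the gripper's body (76 mm by 85 mm) begins 54 mm behind the grasp point. The pads swing forward as they close: fully open they stand 13 mm farther back than shut.
Start: joints at [1.131, 0.313, 0.046, 1.304, 0, 1.431], TCP at [0.17, 0.549, 0.197] pointing down, gripper open.
Joint ranges: [-2.76, 2.76], [-0.86, 1.69], [-1.03, 1.26], [-2.2, 2.34], [-1.47, 1.5], [-3.14, 3.14]. Speed limits (rad/s): [2.57, 2.57, 3.14, 3.14, 3.14, 3.14].

INTERFACE

Orientations are given as a unit quaternion [w, x, y, z].
In Python, from workcell import telemetry, imaging, env gives the robot as it stands. The module is installed in compiled form; this text tells all that it offers.
- The arm moves only by the tool step_arm, never from a script. Its argument "moves" is a list of rows, each a list of 3 entries, a list of its own where there are three numbers: the shift along the tool's x, y, z in mm, then the turn, a rotation vector about the tool's x, y, z in rad, then the finger opening in mm, from 0 to 85.4. A call has 1 to 8 rows; each row is the pose to reach, as a shift and turn from the pose commanded when the call began, along the tool's axes at that moment; what a row does not reach only later rows make up. A row lasts 1/12 s, in which the tool goes at most 41.7 mm and 7.16 degrees, less where a joint would pass 70% of its speed; a pose out of reach is approached as far as the arm can. A call with a gripper value outside its range is refused whole. The fingers move at their own pace and stop on an object; "grip_force" is the grip in N (left out, the last holds). Time passes only in rows, so rows that repeat a pose let the fingers close. It gives the time, the measured TCP pose, the force, the opening and the grip force at its end, in the units of the state.
- telemetry.get_state(): the state, without advancing time (a new reading comes with each control period).
- imaging.read_camera(name): name is "side" or "top" or "wrist"; returns the picture (384x512x3 uint8, red, green, blue); there is no depth.
- imaging.camera_params(name): a dict with "camera_matrix" (3x3 intrinsics, pixels), "pose" (4x4, takes a point from camera to world coordinates). Camera axes: x right, y up, looking along -z (the intrinsics and any distortion apply to the point x, -y, -z); pixel columns grow to the right and rows downward; lengths in m; the calibration is good to about 2 mm. A picture is of the moment at which its call begins: read the wrist's pose just before it. camera_params takes no time and is no camera call; for the wrist camera it gives the pose at the moment of the call.
- env.hand_in(): hands the job in; it is judged then, once.
The state is a dict: "clock": time; "joint_pos": joint angles; "qvel": joint speeds; "tau": joint torques, N m; "tcp_pos": TCP position; "orientation": TCP orientation; "wrist_force": force on the tool from outside, world axes, zero at the start; "ft_torque": the same for the moment, N m; "finger_gap": finger opening in m; "grip_force": force on a finger pad.
Only numpy, scipy, OpenCV 4.12 (cv2) and the standard library are available. Lean on these libraries where they do the work, as an engineer would, in place of code of your own. Each camera call takes 0.05 s, during which the arm holds its last target. There are 200 camera calls.

TASK

A freshly tiled medallion lies under the small guarded bench press. Reach in through the window in the top of the guard without touching the guard, press the lever all the way down and keep it down for a good three seconds so that the tiles bed in, then let it come back up and withdraw. Leave the medallion where it lies, and do not disturb the other things on the bench.

Things in the scene. Friction and masses are not known exactly. Their poses are not given: they have to be found in the camera images.
- press: Blue bench press, fixed, inside the guard. Base plate 280 x 150 x 20 mm; origin at the centre of its underside on the bench, x along the lever from its free end towards its hinge, z up. The lever's hinge axis is parallel to y at x = +100, z = 135 mm; the ram with its rubber foot and the round anvil stand at x = +45 mm. It may stand turned up to 0.35 rad either way.
- pad (a point): Centre of the flat top face of the lever's round black press pad (38 mm across, 11 mm thick), at the free end of the lever, 170 mm from the hinge. With the lever up it is 158 mm above the bench, 10 mm below the guard's top face; it goes almost straight down by 30 mm when the lever is pressed fully. The point moves with the lever. There is free space below and around the pad.
- lever (a joint): Lever angle in rad: 0 = up (where a spring holds it), 0.18 = fully down on its hard stop. It needs about 5 N on the pad to start and about 10 N at the stop, and comes back up by itself when let go. It moves the ram down 10 mm onto the medallion.
- guard: Fixed guard box over the press, 340 x 220 mm and 168 mm high: grey painted steel top sheet 6 mm thick, sides of upright 4 mm steel bars 28 mm apart, aluminium posts. Origin at its centre on the bench, axes parallel to the press's, but it is set up to 10 mm off-centre from the press. The top has one large rectangular window over the lever's pad, and a narrow inspection slot (80 x 22 mm) over the ram, which is too small for a hand. It must not be touched.
- window (a point): Centre of the large window, at the height of the guard's top face (168 mm above the bench). The clear opening is 84 mm along the guard's x and 104 mm along its y, so shut fingers pass with room to spare, but the gripper's body should stay above the sheet.
- medallion: Loose round wooden medallion with mosaic tiles, 66 mm across, 12 mm thick, lying on the anvil under the ram, its underside 40 mm above the bench. Origin at the centre of its underside. To be left where it is.
- glue: Bystander: white glue bottle with a green cap, 60 mm across, 170 mm tall, upright; origin at the centre of its underside. Beside the guard; all four bystanders' centres are more than 200 mm from the pad.
- dome: Bystander: wooden dome with inset discs, 126 mm across, 68 mm tall; origin at the centre of its underside. Beside the guard.
- tray: Bystander: green open tray of tile pieces, 130 x 90 x 35 mm; origin at the centre of its underside. Beside the guard.
- nozzle: Bystander: small blue pointed nozzle bottle, 40 mm across, 85 mm tall, upright; origin at the centre of its underside. Beside the guard.

How it is judged:
On the way:
1. the lever is pressed fully down (0.155 rad or more, within 4 mm of its stop) and kept there for 2.5 s (value of joint lever above 0.155 rad), for 2.5 s.
At the end, for the whole second after the job is handed in: After the lever was kept fully down for 2.5 s or more, it is back up (below 0.03 rad); the medallion is within 10 mm and the bystanders within 20 mm of where they stood (value of joint lever below 0.03 rad and distance of medallion from where it was at the start of the episode below 0.01 m and distance of each of glue, dome, tray, nozzle from where it was at the start of the episode below 0.02 m); the robot touches nothing.
It fails at once if the robot touches the guard (contact force between any of the fingers, the arm and guard above 0.5 N).
It fails at once if the medallion is shifted or lifted by more than 10 mm (distance of medallion from where it was at the start of the episode above 0.01 m).
It fails at once if a bystander is pushed, tipped or lifted by more than 20 mm (distance of any of glue, dome, tray, nozzle from where it was at the start of the episode above 0.02 m or angle between any of glue, nozzle's own z axis and vertical above 0.5 rad).
It also fails if it takes over 42 s, if anything falls off the work surface, if the arm or the gripper's body presses on something with over 40 N, if the wrist force passes 120 N, or if a joint passes its speed limit or range.

## Working session

There is one attempt and no reset: what is moved stays moved. The work goes in short steps, Python scripts to look and compute and a tool call to move; the robot and the scene stay as the last step left them, time stands still between calls to the robot, and variables do not carry over. Pictures are saved under pics/ and viewed, at most 10 in all, crops included, and the job is handed in when it is done.

Besides the shell and the picture viewer there is one more tool, called after "Request:" by a JSON object that holds its "fn" and its "kwargs". step_arm: Moves the arm, as the interface text tells. Its arguments: {"type":"object","properties":{"moves":{"type":"array"},"grip_force":{"type":"number"}},"required":["moves"]}

```bash
mkdir -p pics
python3 - <<'E'
from workcell import telemetry, imaging
import cv2,numpy as np
s=telemetry.get_state();print(s['clock'],s['tcp_pos'],s['orientation'],s['finger_gap'])
for n in ['top','side']:
    p=imaging.camera_params(n);print(n,p['camera_matrix'],np.round(p['pose'],3),p.keys())
    cv2.imwrite(f'pics/{n}0.png',cv2.cvtColor(imaging.read_camera(n),cv2.COLOR_RGB2BGR))
E
```

```text
0.0 [0.16958157 0.54882283 0.19579792] [-2.63147113e-04  1.49352703e-01  9.88783553e-01 -8.86661047e-04] 0.08563287978334168
top [[441.52959717   0.         255.47836169]
 [  0.         441.52959717 196.23284944]
 [  0.           0.           1.        ]] [[ 0.112  0.969 -0.218  0.348]
 [-0.994  0.11  -0.021  0.037]
 [ 0.004  0.219  0.976  1.106]
 [ 0.     0.     0.     1.   ]] dict_keys(['camera_matrix', 'pose'])
side [[468.71821574   0.         253.16456094]
 [  0.         468.71821574 191.28006926]
 [  0.           0.           1.        ]] [[-0.376  0.799 -0.468  0.084]
 [-0.926 -0.332  0.178  0.227]
 [-0.013  0.501  0.865  0.971]
 [ 0.     0.     0.     1.   ]] dict_keys(['camera_matrix', 'pose'])
```

View pics/top0.png

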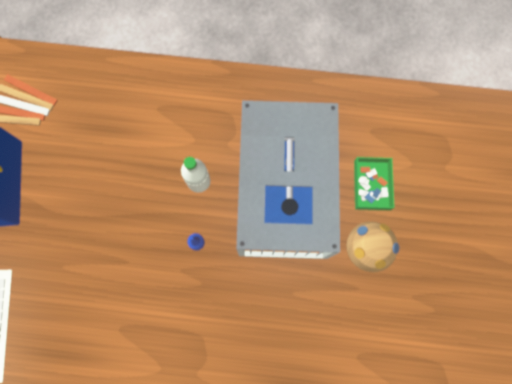

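View pics/side0.png

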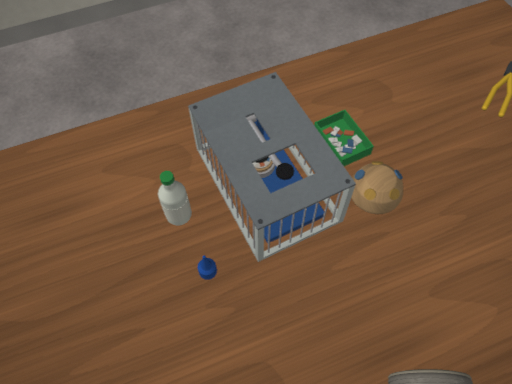

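The top view shows the guard at columns 238–340 and rows 100–258, with the window at about (264–313, 185–224) and the black pad at (289, 207). Glue is at (195, 172), nozzle (196, 242), tray (374, 184) and dome (372, 247). In the side view the pad is at (285, 171).

```bash
cat > h.py <<'E'
import cv2,numpy as np
def ray(p,uv):
    K=p['camera_matrix'];T=p['pose'];x=np.linalg.inv(K)@[uv[0],uv[1],1]
    return T[:3,3],T[:3,:3]@[x[0],-x[1],-x[2]]
def plane(p,uv,z):
    o,d=ray(p,uv);return o+d*(z-o[2])/d[2]
def cross(r1,r2):
    A=np.c_[r1[1],-r2[1]];t=np.linalg.lstsq(A,r2[0]-r1[0],rcond=None)[0]
    a=r1[0]+r1[1]*t[0];b=r2[0]+r2[1]*t[1];return (a+b)/2,np.linalg.norm(a-b)
def blob(m,near):
    cs=cv2.findContours(m.astype('uint8'),cv2.RETR_EXTERNAL,cv2.CHAIN_APPROX_NONE)[0]
    cs=[c for c in cs if cv2.contourArea(c)>60]
    return min(cs,key=lambda c:np.hypot(*(np.array(cv2.minAreaRect(c)[0])-near)))
E
python3 - <<'E'
from h import *
from workcell import imaging
P={n:imaging.camera_params(n) for n in('top','side')}
R={}
for n,near in(('top',(289,207)),('side',(285,171))):
    im=cv2.imread(f'pics/{n}0.png');c=blob(im.max(2)<60,near);r=cv2.fitEllipse(c);print(n,r)
    R[n]=ray(P[n],r[0]);print(plane(P[n],r[0],.158))
print(cross(R['top'],R['side']))
im=cv2.imread('pics/top0.png');hsv=cv2.cvtColor(im,cv2.COLOR_BGR2HSV)
print(im[150,255],im[190,270])
m=((hsv[...,1]>130)|(im.max(2)<60));c=blob(m,(289,204));r=cv2.minAreaRect(c);print(r)
b=np.array([plane(P['top'],q,.168) for q in cv2.boxPoints(r)]);print(b,b.mean(0),np.linalg.norm(b-np.roll(b,1,0),axis=1))
E
```

```text
Traceback (most recent call last):
  File "h.py", line 13, in blob
    return min(cs,key=lambda c:np.hypot(*(np.array(cv2.minAreaRect(c)[0])-near)))
ValueError: min() iterable argument is empty
```

```bash
cat > m.py <<'E'
from h import *
from workcell import imaging
P={n:imaging.camera_params(n) for n in('top','side')}
R={}
for n,near in(('top',(289,207)),('side',(285,171))):
    im=cv2.imread(f'pics/{n}0.png');print(im[near[1],near[0]])
    hs=cv2.cvtColor(im,cv2.COLOR_BGR2HSV)
    m=np.abs(im.astype(int)-im[near[1],near[0]]).max(2)<25
    c=blob(m,near);r=cv2.fitEllipse(c);print(n,r)
    R[n]=ray(P[n],r[0]);print(plane(P[n],r[0],.158))
print(cross(R['top'],R['side']))
im=cv2.imread('pics/top0.png');hsv=cv2.cvtColor(im,cv2.COLOR_BGR2HSV)
print(im[150,255],im[190,270])
m=((hsv[...,1]>130)|(im.max(2)<70));c=blob(m,(289,204));r=cv2.minAreaRect(c);print(r)
b=np.array([plane(P['top'],q,.168) for q in cv2.boxPoints(r)]);print(b,b.mean(0),np.linalg.norm(b-np.roll(b,1,0),axis=1))
E
python3 m.py
```

```text
[69 64 61]
top ((289.28289794921875, 206.3523406982422), (13.71491813659668, 14.367161750793457), 78.5010986328125)
[ 0.54588365 -0.01836368  0.158     ]
[31 30 31]
side ((284.36383056640625, 170.8965301513672), (15.520359992980957, 16.824016571044922), 90.97937774658203)
[ 0.5447546  -0.01805501  0.158     ]
(array([ 0.54630588, -0.01866807,  0.15545908]), np.float64(0.00037714338474490296))
[163 162 154] [183 114  72]
((255.5, 210.5), (345.0, 511.0), 90.0)
[[ 0.8710244   0.70030553  0.168     ]
 [ 1.00877764 -0.50244589  0.168     ]
 [ 0.23597306 -0.49102154  0.168     ]
 [ 0.12330141  0.51912968  0.168     ]] [0.55976913 0.05649195 0.168     ] [0.76935971 1.21061427 0.77288902 1.01641546]
```

Run:
```python
from h import *
from workcell import imaging
p=imaging.camera_params('top')
im=cv2.imread('pics/top0.png').astype(int)
def rep(m,near,z):
    c=blob(m,near);r=cv2.minAreaRect(c);b=np.array([plane(p,q,z) for q in cv2.boxPoints(r)])
    print(r,'\n',b.round(4),b.mean(0),np.linalg.norm(b-np.roll(b,1,0),axis=1).round(4))
w=np.zeros(im.shape[:2],bool);w[178:232,258:320]=1
rep(w&(im[...,0]-im[...,2]>40)|w&(im.max(2)<90),(289,204),.168)
```

```text
((288.2607727050781, 204.56903076171875), (48.38488006591797, 38.1630744934082), 1.4320961236953735) 
 [[ 0.5012  0.0336  0.168 ]
 [ 0.5855  0.0406  0.168 ]
 [ 0.5947 -0.065   0.168 ]
 [ 0.5102 -0.0699  0.168 ]] [ 0.54788275 -0.01516289  0.168     ] [0.104  0.0846 0.106  0.0846]
```

The window measures 84.6 × 105 mm, which matches the stated size. Its centre is at (0.548, −0.015) with a yaw of +0.075 rad, and the pad is at (0.546, −0.018). First I'll raise the tool, close the fingers, and move across.

Request:
{"fn": "step_arm", "kwargs": {"moves": [[[0,0,-40],[0,0,0],0],[[0,0,-80],[0,0,-0.1],0],[[-40,-33,-100],[0,0,-0.2],0],[[-526,-430,-100],[0,0,-0.375],0],[[-526,-430,-100],[0,0,-0.375],0],[[-526,-430,-100],[0,0,-0.375],0],[[-526,-430,-100],[0,0,-0.375],0],[[-526,-430,-100],[0,0,-0.375],0]]}}

```text
clock: 0.77
tcp_pos: [0.3054, 0.3437, 0.2931]
orientation: [-0.0, -0.038, 0.999, -0.0]
wrist_force: [0.9, 0.9, -0.2]
finger_gap: -0.0
grip_force: 0.0
```

Request:
{"fn": "step_arm", "kwargs": {"moves": [[[-212,-379,0],[0,0,0],0],[[-212,-379,0],[0,0,0],0],[[-212,-379,0],[0,0,0],0],[[-212,-379,0],[0,0,0],0],[[-212,-379,0],[0,0,0],0],[[-212,-379,0],[0,0,0],0],[[-212,-379,0],[0,0,0],0],[[-212,-379,0],[0,0,0],0]]}}

```text
clock: 1.43
tcp_pos: [0.4897, 0.0656, 0.2931]
orientation: [-0.0, -0.037, 0.999, 0.0]
wrist_force: [2.3, 1.5, -0.1]
finger_gap: -0.0003
grip_force: 0.0
```

Request:
{"fn": "step_arm", "kwargs": {"moves": [[[-40,-70,0],[0,0,0],0],[[-40,-70,0],[0,0,0],0],[[-40,-70,0],[0,0,0],0],[[-40,-70,0],[0,0,0],0]]}}

```text
clock: 1.77
tcp_pos: [0.5348, -0.0011, 0.2919]
orientation: [-0.001, -0.036, 0.999, 0.0]
wrist_force: [-0.5, -0.1, 0.2]
finger_gap: -0.0004
grip_force: 0.0
```

Request:
{"fn": "step_arm", "kwargs": {"moves": [[[-10,-18,20],[0,0,0],0],[[-10,-18,40],[0,0,0],0],[[-10,-18,40],[0,0,0],0],[[-10,-18,40],[0,0,0],0],[[-10,-18,40],[0,0,0],0]]}}

```text
clock: 2.18
tcp_pos: [0.5452, -0.0153, 0.2544]
orientation: [0.0, -0.038, 0.999, 0.0]
wrist_force: [-0.5, 0.2, 1.2]
finger_gap: -0.0002
grip_force: 0.0
```

Run:
```python
from workcell import telemetry, imaging
import cv2,numpy as np
s=telemetry.get_state();print(s['tcp_pos'],s['wrist_force'])
p=imaging.camera_params('wrist');np.savez('w.npz',K=p['camera_matrix'],T=p['pose']);print(p['camera_matrix'],p['pose'].round(3))
w=imaging.read_camera('wrist');sd=imaging.read_camera('side');t=imaging.read_camera('top')
cv2.imwrite('pics/w1.png',w[...,::-1]);cv2.imwrite('pics/s1.png',sd[...,::-1]);cv2.imwrite('pics/t1.png',t[...,::-1])
```

```text
[ 0.54523812 -0.01530482  0.25440232] [-0.45844226  0.19779629  1.20509896]
[[296.72752073   0.         252.55940251]
 [  0.         296.72752073 196.70240431]
 [  0.           0.           1.        ]] [[-0.076 -0.943 -0.325  0.463]
 [ 0.997 -0.072 -0.025 -0.023]
 [ 0.    -0.325  0.946  0.432]
 [ 0.     0.     0.     1.   ]]
```

View pics/w1.png

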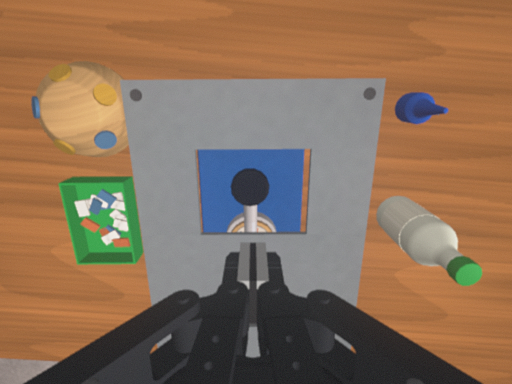

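View pics/s1.png

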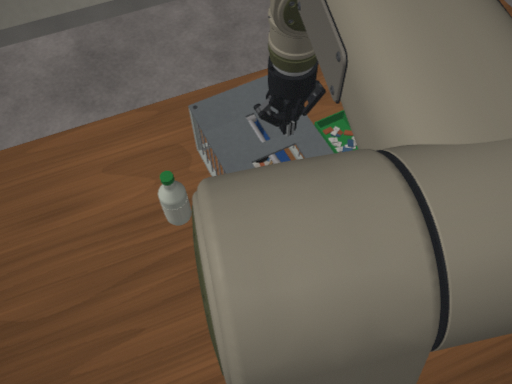

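The wrist view shows the window at about (198–311, 149–235) with the pad centred near (250, 186). The shut fingertips are at (252, 245), well above the sheet. The side view is blocked by the arm.

Run:
```python
from h import *
d=np.load('w.npz');p={'camera_matrix':d['K'],'pose':d['T']}
im=cv2.imread('pics/w1.png').astype(int)
w=np.zeros(im.shape[:2],bool);w[155:215,205:300]=1
c=blob(w&(im.max(2)<80),(250,186));(u,v),r=cv2.minEnclosingCircle(c);print(u,v,r)
q=plane(p,(u,v),.158);print('pad',q,'dia',np.linalg.norm(plane(p,(u+r,v),.158)-plane(p,(u-r,v),.158)))
b=np.array([plane(p,k,.168) for k in((197,149),(311,149),(308.5,235),(202,235))]);print(b,b.mean(0))
```

```text
249.53846740722656 186.92308044433594 18.561521530151367
pad [ 0.546924   -0.01971898  0.158     ] dia 0.03585887039625735
[[ 0.51211362 -0.06913015  0.168     ]
 [ 0.50442313  0.03225653  0.168     ]
 [ 0.58884878  0.04164977  0.168     ]
 [ 0.5967799  -0.06295538  0.168     ]] [ 0.55054136 -0.01454481  0.168     ]
```

The pad is at (0.547, −0.019), which agrees with the first measurement. I'll centre over it and descend.

Request:
{"fn": "step_arm", "kwargs": {"moves": [[[-1,-4,25],[0,0,0],0],[[-1,-4,50],[0,0,0],0],[[-1,-4,75],[0,0,0],0],[[-1,-4,88],[0,0,0],0],[[-1,-4,88],[0,0,0],0],[[-1,-4,88],[0,0,0],0]]}}

```text
clock: 2.83
tcp_pos: [0.5468, -0.02, 0.1658]
orientation: [-0.0, -0.038, 0.999, 0.0]
wrist_force: [-0.2, -0.9, 0.3]
finger_gap: 0.0
grip_force: 0.0
```

Request:
{"fn": "step_arm", "kwargs": {"moves": [[[0,0,5],[0,0,0],0],[[0,0,10],[0,0,0],0],[[0,0,15],[0,0,0],0],[[0,0,20],[0,0,0],0],[[0,0,25],[0,0,0],0],[[0,0,30],[0,0,0],0],[[0,0,34],[0,0,0],0],[[0,0,34],[0,0,0],0]]}}

```text
clock: 3.5
tcp_pos: [0.5462, -0.0202, 0.1301]
orientation: [-0.001, -0.038, 0.999, 0.0]
wrist_force: [0.0, 0.8, 0.1]
finger_gap: 0.0001
grip_force: 0.0
```

There is no reaction force, although about 9 N was expected here. I'll look before going on.

Run:
```python
from workcell import telemetry, imaging
import cv2,numpy as np
s=telemetry.get_state();print(s['tcp_pos'],s['wrist_force'],s['ft_torque'],s['tau'])
w=imaging.read_camera('wrist');t=imaging.read_camera('top')
cv2.imwrite('pics/w2.png',cv2.resize(w[...,::-1],(800,600)))
cv2.imwrite('pics/t2.png',cv2.resize(t[80:280,200:400,::-1],(600,600)))
```

```text
[ 0.54624105 -0.02017577  0.13014671] [0.02801973 0.78977528 0.06489032] [-0.03099178 -0.00137651  0.00818385] [ 3.35040822e-03 -4.58511794e+01  2.90327829e+01 -2.19863118e-01
  1.65573376e-03  4.78746881e-05]
```

View pics/w2.png

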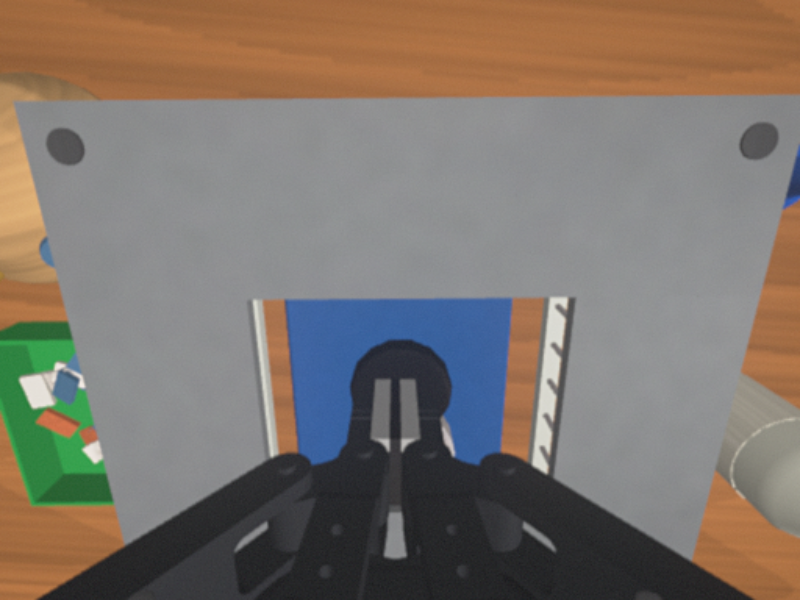

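The pad under the fingertips still looks full size (about 100 px, so still up), with the grey fingertips ending near row 380. I'll check the tip height by projecting the TCP into each view, and measure the pad's size.

Run:
```python
from h import *
from workcell import imaging
def proj(p,X):
    T=p['pose'];c=T[:3,:3].T@(np.array(X)-T[:3,3]);c=np.array([c[0],-c[1],-c[2]]);q=p['camera_matrix']@c;return (q[:2]/q[2]).round(1),c[2].round(3)
tip1=[.5452,-.0153,.2544]
d=np.load('w.npz');W1={'camera_matrix':d['K'],'pose':d['T']};W2=imaging.camera_params('wrist')
print('W2 pose',W2['pose'][:3,3])
for n,p in(('side',imaging.camera_params('side')),('top',imaging.camera_params('top')),('w1',W1)):
    print(n,[proj(p,np.add(tip1,[0,0,dz])) for dz in(0,.02,.04)])
print('w2 tip',proj(W2,[.5462,-.0202,.1301]))
for z in(.158,.150,.140,.130): print('pad at',z,proj(W2,[.5465,-.019,z]),proj(W2,[.5465-.019,-.019,z]))
s=cv2.imread('pics/s1.png')[70:170,230:360];w=cv2.imread('pics/w2.png')[290:500,280:520]
cv2.imwrite('pics/c.png',np.hstack([cv2.resize(s,(390,300),interpolation=2),cv2.resize(cv2.convertScaleAbs(w,alpha=2.5),(343,300),interpolation=2)]))
```

```text
W2 pose [ 0.46431999 -0.02807175  0.30884139]
side [(array([285.2, 143.5]), np.float64(0.88)), (array([285.7, 137.1]), np.float64(0.862)), (array([286.2, 130.5]), np.float64(0.845))]
top [(array([291.5, 196.9]), np.float64(0.873)), (array([292.4, 194.7]), np.float64(0.854)), (array([293.3, 192.3]), np.float64(0.834))]
w1 [(array([255. , 228.1]), np.float64(0.195)), (array([255.3, 242.4]), np.float64(0.176)), (array([255.6, 260.2]), np.float64(0.157))]
w2 tip (array([255.2, 226.7]), np.float64(0.196))
pad at 0.158 (array([257.7, 247.8]), np.float64(0.169)) (array([260.4, 217.2]), np.float64(0.163))
pad at 0.15 (array([257.5, 241.3]), np.float64(0.177)) (array([260.1, 211.8]), np.float64(0.171))
pad at 0.14 (array([257.2, 233.9]), np.float64(0.187)) (array([259.7, 205.6]), np.float64(0.18))
pad at 0.13 (array([257. , 227.2]), np.float64(0.196)) (array([259.3, 200.1]), np.float64(0.19))
```

View pics/c.png

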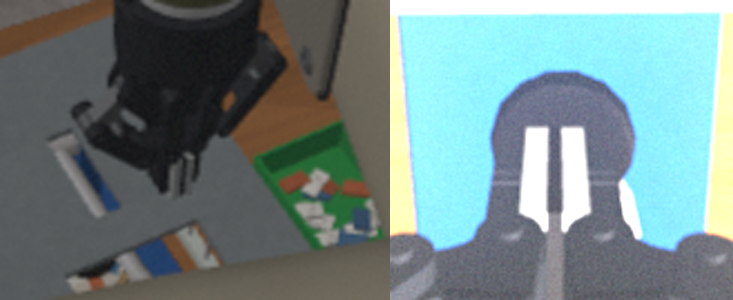

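View pics/t2.png

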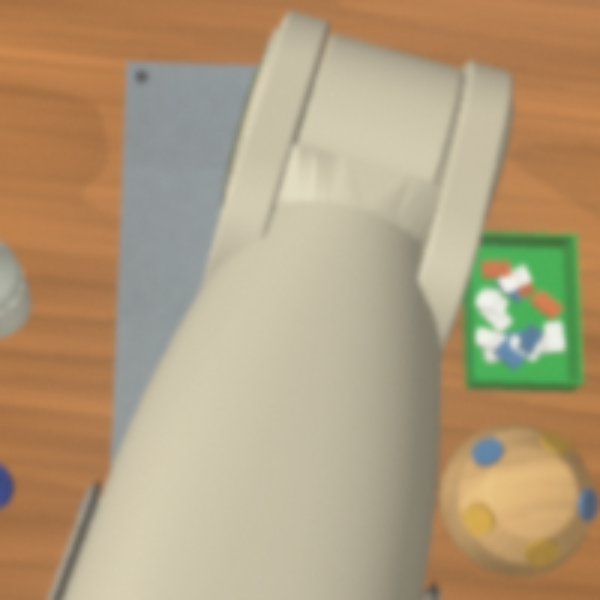

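In the side crop the visible tip is at about (290, 136). The projected TCP falls at row 143.5, so the real fingertips sit higher than the stated TCP. The pad rim (row ~218) matches z = 0.158, so the lever is still up and untouched. I'll intersect side-view rays with the finger plane to get the tip and linkage heights.

Run:
```python
from h import *
from workcell import imaging
p=imaging.camera_params('side');d=np.load('w.npz');W={'camera_matrix':d['K'],'pose':d['T']}
tcp=np.array([.5452,-.0153,.2544]);nx=np.array([.997,.076,0]);ny=np.array([-.076,.997,0])
for nm,c in(('tipL',(172,197)),('tipR',(188,192)),('elbL',(73,108)),('elbLlow',(88,120)),('elbRlow',(285,65)),('elbR',(262,35)),('knuckL',(150,185)),('knuckR',(203,165)),('bodyL',(112,85))):
    uv=(230+c[0]/3,70+c[1]/3);o,r=ray(p,uv);X=o+r*((tcp-o)@nx)/(r@nx)-tcp
    print(nm,np.round(uv,1),'y %.1f up %.1f'%(X@ny*1e3,X[2]*1e3))
for uv in((252.5,243),(185,292),(320,292)):
    o,r=ray(W,uv);X=o+r*((tcp-o)@nx)/(r@nx)-tcp;print('wrist',uv,'y %.1f up %.1f'%(X@ny*1e3,X[2]*1e3))
print(cross(ray(W,(252.5,243)),ray(p,(290,135.5))),tcp)
w=cv2.imread('pics/w1.png')[230:300,215:295].astype(int);print(w.mean(2)[8:24:2,20:56:3].astype(int))
```

```text
tipL [287.3 135.7] y -3.2 up 22.5
tipR [292.7 134. ] y -14.5 up 20.7
elbL [254.3 106. ] y 63.1 up 140.7
elbLlow [259.3 110. ] y 54.2 up 126.2
elbRlow [325.   91.7] y -71.9 up 105.8
elbR [317.3  81.7] y -52.6 up 139.5
knuckL [280.  131.7] y 12.9 up 44.1
knuckR [297.7 125. ] y -23.4 up 42.2
bodyL [267.3  98.3] y 39.9 up 146.8
wrist (252.5, 243) y -1.7 up 20.7
wrist (185, 292) y -31.7 up 66.8
wrist (320, 292) y 28.3 up 66.8
(array([ 0.53571613, -0.0179283 ,  0.29112701]), np.float64(0.0021819454580956914)) [ 0.5452 -0.0153  0.2544]
[[143 144 143 143 144 143 145 144 144 145 143 145]
 [145 144 144 142 144 146 144 146 143 140 145 145]
 [147 144 128 129 129 116 112 126 128 130 136 146]
 [146 146 115 116 120  73  53 109 116 116 124 144]
 [145 146 115 116 121  69  52 102 116 117 122 143]
 [143 148 115 114 115  62  48  94 115 115 121 146]
 [145 143 118 117 115  67  52  95 116 117 120 142]
 [ 85  84 119 115 116  63  46  97 116 116 113  79]]
```

Triangulation puts the real fingertips about 37 mm above the stated TCP. The fingers, and the linkage with them, sit higher than the model says, so clearance to the sheet stays ample: the wide elbows are over 100 mm above the TCP. Contact is expected near TCP z ≈ 0.121 and full press near 0.091. I'll go down guided by force.

Request:
{"fn": "step_arm", "kwargs": {"moves": [[[0,0,4],[0,0,0],0],[[0,0,8],[0,0,0],0],[[0,0,12],[0,0,0],0],[[0,0,15],[0,0,0],0],[[0,0,15],[0,0,0],0],[[0,0,15],[0,0,0],0]]}}

```text
clock: 4.1
tcp_pos: [0.5466, -0.0204, 0.1164]
orientation: [-0.0, -0.038, 0.999, -0.0]
wrist_force: [-3.0, -0.6, 5.2]
finger_gap: 0.0002
grip_force: 2.4
```

Contact: 5 N at TCP z ≈ 0.116, as predicted.

Request:
{"fn": "step_arm", "kwargs": {"moves": [[[0,0,4],[0,0,0],0],[[0,0,8],[0,0,0],0],[[0,0,12],[0,0,0],0],[[0,0,16],[0,0,0],0],[[0,0,20],[0,0,0],0],[[0,0,20],[0,0,0],0],[[0,0,20],[0,0,0],0]]}}

```text
clock: 4.68
tcp_pos: [0.5464, -0.0204, 0.0967]
orientation: [-0.0, -0.038, 0.999, -0.0]
wrist_force: [-3.6, -0.5, 7.3]
finger_gap: -0.0002
grip_force: 4.1
```

Request:
{"fn": "step_arm", "kwargs": {"moves": [[[0,0,2],[0,0,0],0],[[0,0,4],[0,0,0],0],[[0,0,6],[0,0,0],0],[[0,0,6],[0,0,0],0],[[0,0,6],[0,0,0],0]]}}

```text
clock: 5.1
tcp_pos: [0.5466, -0.0205, 0.0931]
orientation: [0.001, -0.038, 0.999, -0.0]
wrist_force: [-9.3, -0.4, 21.2]
finger_gap: -0.0001
grip_force: 11.1
```

Request:
{"fn": "step_arm", "kwargs": {"moves": [[[0,0,1],[0,0,0],0],[[0,0,2],[0,0,0],0],[[0,0,2],[0,0,0],0],[[0,0,2],[0,0,0],0]]}}

```text
clock: 5.43
tcp_pos: [0.5467, -0.0205, 0.0927]
orientation: [0.001, -0.038, 0.999, -0.001]
wrist_force: [-12.6, -0.4, 31.1]
finger_gap: -0.0
grip_force: 16.1
```

The hard stop is reached: force rose to 31 N with no more travel. I'll take a quick look to confirm the pad is down.

Run:
```python
from workcell import imaging
from h import *
W=imaging.camera_params('wrist');w=imaging.read_camera('wrist')[...,::-1]
R=W['pose'];
def proj(X):
    c=R[:3,:3].T@(np.array(X)-R[:3,3]);q=W['camera_matrix']@[c[0],-c[1],-c[2]];return (q[:2]/q[2]).round(1)
for z in(.158,.140,.128): print(z,proj([.5275,-.02,z]),proj([.5465,-.001,z]),proj([.5465,-.039,z]))
print(R[:3,3])
cv2.imwrite('pics/w3.png',cv2.resize(cv2.convertScaleAbs(w[180:384,100:412],alpha=2),(780,510)))
```

```text
0.158 [260.7 252.6] [299.2 292.6] [214.8 287.2]
0.14 [259.8 233.9] [294.  270.2] [219.2 265.3]
0.128 [259.3 223.7] [291.1 257.8] [221.5 253.2]
[ 0.46376528 -0.02807397  0.27018773]
```

View pics/w3.png

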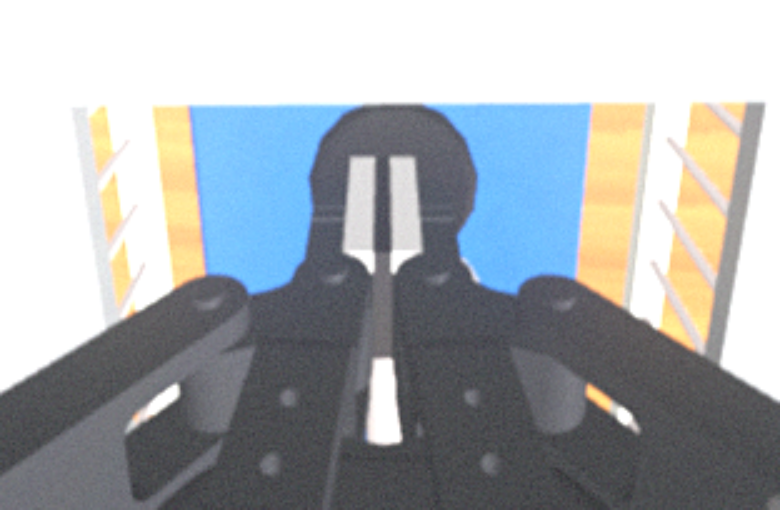

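Request:
{"fn": "step_arm", "kwargs": {"moves": [[[0,0,0],[0,0,0],0],[[0,0,0],[0,0,0],0],[[0,0,0],[0,0,0],0],[[0,0,0],[0,0,0],0],[[0,0,0],[0,0,0],0],[[0,0,0],[0,0,0],0],[[0,0,0],[0,0,0],0],[[0,0,0],[0,0,0],0]]}}

```text
clock: 6.15
tcp_pos: [0.5467, -0.0205, 0.0927]
orientation: [0.001, -0.038, 0.999, -0.001]
wrist_force: [-13.8, -0.0, 30.0]
finger_gap: -0.0003
grip_force: 16.1
```

The pad's rim (row ~222, columns 224–290) matches z = 0.128, so the lever is fully down. I'll keep holding.

Request:
{"fn": "step_arm", "kwargs": {"moves": [[[0,0,0],[0,0,0],0],[[0,0,0],[0,0,0],0],[[0,0,0],[0,0,0],0],[[0,0,0],[0,0,0],0],[[0,0,0],[0,0,0],0],[[0,0,0],[0,0,0],0],[[0,0,0],[0,0,0],0],[[0,0,0],[0,0,0],0]]}}

```text
clock: 6.82
tcp_pos: [0.5467, -0.0205, 0.0926]
orientation: [0.001, -0.038, 0.999, -0.001]
wrist_force: [-13.3, -0.0, 30.4]
finger_gap: -0.0002
grip_force: 16.1
```

Request:
{"fn": "step_arm", "kwargs": {"moves": [[[0,0,0],[0,0,0],0],[[0,0,0],[0,0,0],0],[[0,0,0],[0,0,0],0],[[0,0,0],[0,0,0],0],[[0,0,0],[0,0,0],0],[[0,0,0],[0,0,0],0],[[0,0,0],[0,0,0],0],[[0,0,0],[0,0,0],0]]}}

```text
clock: 7.48
tcp_pos: [0.5467, -0.0205, 0.0927]
orientation: [0.001, -0.038, 0.999, -0.001]
wrist_force: [-13.4, -0.8, 29.6]
finger_gap: -0.0002
grip_force: 16.1
```

Request:
{"fn": "step_arm", "kwargs": {"moves": [[[0,0,0],[0,0,0],0],[[0,0,0],[0,0,0],0],[[0,0,0],[0,0,0],0],[[0,0,0],[0,0,0],0],[[0,0,0],[0,0,0],0],[[0,0,0],[0,0,0],0],[[0,0,0],[0,0,0],0],[[0,0,0],[0,0,0],0]]}}

```text
clock: 8.15
tcp_pos: [0.5467, -0.0205, 0.0927]
orientation: [0.001, -0.038, 0.999, -0.001]
wrist_force: [-12.8, -0.2, 30.5]
finger_gap: 0.0002
grip_force: 16.1
```

Request:
{"fn": "step_arm", "kwargs": {"moves": [[[0,0,0],[0,0,0],0],[[0,0,0],[0,0,0],0],[[0,0,0],[0,0,0],0],[[0,0,0],[0,0,0],0],[[0,0,0],[0,0,0],0],[[0,0,0],[0,0,0],0],[[0,0,0],[0,0,0],0],[[0,0,0],[0,0,0],0]]}}

```text
clock: 8.82
tcp_pos: [0.5467, -0.0205, 0.0926]
orientation: [0.001, -0.038, 0.999, -0.001]
wrist_force: [-13.5, 0.6, 30.1]
finger_gap: 0.0
grip_force: 16.1
```

Request:
{"fn": "step_arm", "kwargs": {"moves": [[[0,0,-6],[0,0,0],0],[[0,0,-12],[0,0,0],0],[[0,0,-18],[0,0,0],0],[[0,0,-24],[0,0,0],0],[[0,0,-30],[0,0,0],0],[[0,0,-36],[0,0,0],0],[[0,0,-42],[0,0,0],0],[[0,0,-50],[0,0,0],0]]}}

```text
clock: 9.48
tcp_pos: [0.5465, -0.0201, 0.1381]
orientation: [-0.001, -0.038, 0.999, 0.0]
wrist_force: [-0.5, -0.1, -0.2]
finger_gap: 0.0
grip_force: 0.0
```

Request:
{"fn": "step_arm", "kwargs": {"moves": [[[0,0,-25],[0,0,0],0],[[0,0,-50],[0,0,0],0],[[0,0,-75],[0,0,0],0],[[0,0,-100],[0,0,0],0],[[0,0,-120],[0,0,0],0],[[0,0,-120],[0,0,0],0],[[0,0,-120],[0,0,0],0],[[0,0,-120],[0,0,0],0]]}}

```text
clock: 10.15
tcp_pos: [0.5466, -0.0201, 0.2575]
orientation: [-0.001, -0.038, 0.999, 0.0]
wrist_force: [-0.5, -0.4, -1.2]
finger_gap: -0.0001
grip_force: 0.0
```

Run:
```python
from workcell import imaging,telemetry
import cv2
print(telemetry.get_state()['wrist_force'])
cv2.imwrite('pics/w4.png',imaging.read_camera('wrist')[...,::-1])
```

```text
[-0.54447857 -0.42603917 -1.16529478]
```

View pics/w4.png

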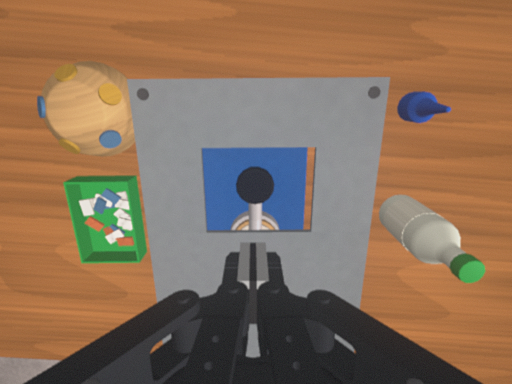

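The pad is back up, centred at (254, 185) in the window and the same size as before. The bystanders and medallion are unchanged, and the arm is clear.

```bash
python3 -c "
from workcell import env;print(env.hand_in())"
```

```text
the job is handed in; nothing more can be done
None
```

The lever was pressed to its stop and held there for over 3 seconds; it is back up, the arm is withdrawn, the last wrist picture showed nothing else moved, and the job is handed in (no verdict was returned).

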